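# Free the orange meter and turn it face up on the repair mat

## Task

The orange meter lies face down, packed against a power bank and a pocket radio: without lifting it, push it clear of both (at least 20 mm free) and leave those two, the mug and the screwdriver where they are. Then take it, stand it upright on either end and let go, take a fresh hold and lay it face up in the middle of the blue mat. It is a delicate instrument: set it down gently, never dropping or toppling it.

Things in the scene. Friction and masses are not known exactly. Their poses are not given: they have to be found in the camera images.
- meter: orange multimeter, a flat-sided block 104 (x) by 64 (y) by 36 (z) mm, 0.15 to 0.3 kg, stable on either end. Origin at its centre; z points out of its BACK: up at the start (face down, origin 18 mm above the bare table), down at the end. Back: orange, black battery door, grey folded stand. Face: black panel with display, dial, 3 sockets. Starts in a row of three, in the middle or at either side
- powerbank: black power bank, 104 (x) by 64 (y) by 24 (z) mm, about 0.25 kg, loose. Origin at the centre of its underside, z up. The three things of the row lie parallel, long sides together (0.5 mm gaps), end faces in line and free
- radio: white pocket radio with a grey loudspeaker and a blue dial, 104 (x) by 64 (y) by 30 (z) mm, about 0.24 kg, loose, in the same row. Origin at the centre of its underside, z up
- mat: blue repair mat to the left (+y) of the row, square, 200 by 200 mm and 3 mm thick, fixed to the table. Origin at the centre of its underside, on the table; its top is 3 mm above the table; x and y along its sides, z up
- mug: white mug, 84 mm across, 85 mm high, handle to its +y, loose bystander beyond the mat. Origin at the centre of its underside
- driver: screwdriver, 170 mm long, lying along its x beside the mat, loose bystander. Origin at the middle of its length, on the underside
Mind the look-alikes: they are no part of the job. Of the things that look like the meter, the smallest one is meant.

How it is judged:
On the way, in this order (a step that is already met when the one before it is completed fails the run):
1. the meter lies face down on the table with at least about 20 mm between it and both the power bank and the radio ((x of meter in the frame of powerbank above 0.122 m or x of meter in the frame of powerbank below -0.122 m or y of meter in the frame of powerbank above 0.082 m or y of meter in the frame of powerbank below -0.082 m) and (x of meter in the frame of radio above 0.122 m or x of meter in the frame of radio below -0.122 m or y of meter in the frame of radio above 0.082 m or y of meter in the frame of radio below -0.082 m) and height (world z) of meter below 0.024 m and angle between meter's own z axis and vertical below 0.12 rad), for 0.2 s.
2. the meter stands upright on one end, let go and still ((angle between meter's own x axis and vertical below 0.12 rad or angle between meter's own x axis and vertical above 3.02 rad) and height (world z) of meter between 0.045 and 0.062 m and contact force between meter and the arm below 0.1 N and contact force between meter and the fingers below 0.1 N and linear speed of meter below 0.02 m/s), for 0.2 s.
At the end, for the whole second after the job is handed in: The meter lies flat and face up (within 7 degrees) on the mat, its centre within 35 mm of the mat's centre along each of the mat's sides, released and at rest; the power bank and radio are within 12 mm, the mug and screwdriver within 20 mm of where they started (angle between meter's own z axis and vertical above 3.02 rad and height (world z) of meter between 0.015 and 0.027 m and x of meter in the frame of mat between -0.035 and 0.035 m and y of meter in the frame of mat between -0.035 and 0.035 m and linear speed of meter below 0.02 m/s and contact force between meter and the fingers below 0.1 N and distance of each of powerbank, radio from where it was at the start of the episode below 0.012 m and distance of each of mug, driver from where it was at the start of the episode below 0.02 m); the robot touches nothing.
It fails at once if the meter lifted (more than 15 mm) while still among or directly over its neighbours (height (world z) of meter between 0.033 and 0.12 m and ((x of meter in the frame of powerbank between -0.109 and 0.109 m and y of meter in the frame of powerbank between -0.069 and 0.069 m) or (x of meter in the frame of radio between -0.109 and 0.109 m and y of meter in the frame of radio between -0.069 and 0.069 m))).
It fails at once if the power bank or the radio shifted by more than 12 mm (distance of any of powerbank, radio from where it was at the start of the episode above 0.012 m).
It fails at once if the mug or the screwdriver shifted by more than 20 mm (distance of any of mug, driver from where it was at the start of the episode above 0.02 m).
It fails at once if the meter dropped or set down hard on the mat (over 40 N) (contact force between meter and mat above 40 N).
It fails at once if the meter toppled (turning faster than 6 rad/s) (angular speed of meter above 6 rad/s).
It also fails if it takes over 72 s, if anything falls off the work surface, if the arm or the gripper's body presses on something with over 40 N, if the wrist force passes 120 N, or if a joint passes its speed limit or range.

## Robot

A 6-joint arm with a two-finger parallel gripper is mounted at the origin on the work surface. World frame = base frame: x ahead of the robot, y to its left, z up, the work surface at z = 0. Lengths are in m, angles in rad, forces in N, time in s.
With the tool pointing down it reaches from about 0.4 to 0.925 m from the base axis. Payload 12.5 kg.
Tool frame: the origin (TCP) lies on the mounting face of the last link; the fingertips stand 190 mm ahead of it and the grasp point (between the pads) lies 171 mm ahead of it; z points along the fingers, y is the line along which they close (so a half turn about z gives the same grasp; the last joint's range is limited). The gripper opens to 95 mm and grips with 3 to 60 N. Pads are 20 mm wide; open, the fingers measure 119 mm over their backs; the gripper's body (75 mm by 180 mm) begins 59 mm behind the grasp point.
Start: joints at [-1.26, 0.491, 1.559, -0, 1.092, -0.106], TCP at [0.253, -0.571, 0.405] pointing down, gripper open.
Joint ranges: [-3.1, 3.1], [-0.84, 2.19], [0.05, 2.79], [-1.13, 4.28], [0.06, 2.93], [-2.69, 2.69]. Speed limits (rad/s): [2.22, 2.22, 2.79, 3.14, 3.14, 3.14].

## Interface

Orientations are given as a unit quaternion [w, x, y, z].
In Python, from station import bot gives the robot as it stands.
- The arm moves only by the tool arm_command, never from a script. Its argument "steps" is a list of rows, each a list of 7 numbers: the shift along the tool's x, y, z in m, then the turn, a rotation vector about the tool's x, y, z in degrees, then the opening, from -1 (shut) to 1 (fully open). In form: [[dx, dy, dz, rx, ry, rz, grip], ...]. A call has exactly 10 rows; each row is the pose to reach, as a shift and turn from the pose commanded when the call began, along the tool's axes at that moment; what a row does not reach only later rows make up. A row lasts 1/10 s, in which the tool goes at most 50 mm and 8.59 degrees, less where a joint would pass 70% of its speed; a pose out of reach is approached as far as the arm can. A call with a gripper value outside its range is refused whole. The fingers move at their own pace and stop on an object; "grip_force" is the grip in N (left out, the last holds). Time passes only in rows, so rows that repeat a pose let the fingers close, or fill a call up. It gives the time, the measured TCP pose, the force, the opening and the grip force at its end, in the units of the state.
- bot.read_state(): the state, without advancing time (a new reading comes with each control period).
- bot.snapshot(name): name is "side" or "top"; returns a dict with "color" (400x640x3 uint8, red, green, blue), "depth" (400x640 float32, m along the optical axis (not along the pixel's ray), 0 where there is no reading), "intrinsics" (3x3 intrinsics, pixels), "R" (3x3) and "t" (3): a world point X has camera coordinates R X + t. Camera axes: x right, y down, z forward; pixel columns grow to the right and rows downward; lengths in m; the calibration is good to about 2 mm. A picture is of the moment at which its call begins.
- bot.finish_job(): hands the job in; it is judged then, once.
The state is a dict: "time_s": time; "joint_positions": joint angles; "qd": joint speeds; "joint_efforts": joint torques, N m; "tcp_pos": TCP position; "ee_rot": TCP orientation; "force": force on the tool from outside, world axes, zero at the start; "wrist_torque": the same for the moment, N m; "opening": finger opening in m; "finger_force": force on a finger pad.
Only numpy, scipy, OpenCV 4.12 (cv2) and the standard library are available. Lean on these libraries where they do the work, as an engineer would, in place of code of your own. Each camera call takes 0.05 s, during which the arm holds its last target. There are 200 camera calls.

## Working session

There is one attempt and no reset: what is moved stays moved. The work goes in short steps, Python scripts to look and compute and a tool call to move; the robot and the scene stay as the last step left them, time stands still between calls to the robot, and variables do not carry over. Pictures are saved under pics/ and viewed, at most 10 in all, crops included, and the job is handed in when it is done.

Besides the shell and the picture viewer there is one more tool, called after "Call:" as name([rows], argument=value, ...), one row to a line, values as JSON. arm_command: Moves the arm, as the interface text tells. Its arguments: {"type":"object","properties":{"steps":{"type":"array"},"grip_force":{"type":"number"}},"required":["steps"]}

```bash
ls; mkdir -p pics; cat > h.py <<'E'
import numpy as np, cv2
from station import bot
def snap(name,fn=None):
    s=bot.snapshot(name)
    if fn: cv2.imwrite('pics/'+fn,s['color'][:,:,::-1])
    return s
def cloud(s):
    d=s['depth'];K=s['intrinsics'];v,u=np.indices(d.shape)
    c=np.stack([(u-K[0,2])/K[0,0]*d,(v-K[1,2])/K[1,1]*d,d],-1)
    return (c-s['t'])@s['R']
E
python3 - <<'E'
from h import *
s=snap('top','top0.png');p=cloud(s);np.save('p0.npy',p)
a=snap('side','side0.png')
print(s['intrinsics'],s['R'],s['t']);print(bot.read_state())
E
```

```text
pics
[[504.86927762   0.         316.33201785]
 [  0.         504.86927762 194.03914541]
 [  0.           0.           1.        ]] [[-8.69748901e-04 -9.99759396e-01 -2.19178659e-02]
 [-9.86513495e-01  4.44528042e-03 -1.63619572e-01]
 [ 1.63677636e-01  2.14799625e-02 -9.86280002e-01]] [0.05167771 0.53710618 1.57043861]
{'time_s': 0.1, 'joint_positions': array([-1.25960989e+00,  4.91473167e-01,  1.55935890e+00, -4.34490227e-06,
        1.09166833e+00, -1.05613445e-01]), 'qd': array([ 1.41413884e-05, -2.02340384e-03, -2.90366803e-04, -1.83863251e-03,
        1.16691345e-03,  8.45725377e-04]), 'joint_efforts': array([ 2.55830113e-03, -6.13626337e+01, -2.58605146e+01,  6.94085285e-02,
        4.70322242e-02, -3.37046947e-05]), 'tcp_pos': array([ 0.25302926, -0.57146802,  0.40424652]), 'ee_rot': array([-4.51278102e-04,  9.78362903e-01,  2.06895685e-01, -4.84869407e-05]), 'force': array([-0.08394637,  0.12055562,  0.20666182]), 'wrist_torque': array([ 0.02421874,  0.02532789, -0.0211397 ]), 'finger_force': 0.0, 'opening': 0.09539621141800037}
```

View pics/top0.png

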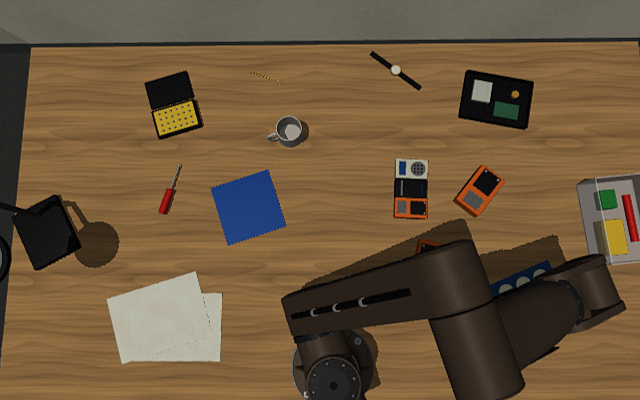

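View pics/side0.png

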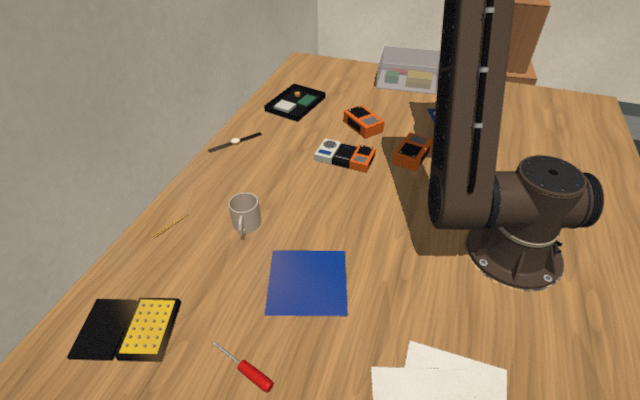

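```bash
python3 - <<'E'
from h import *
p=np.load('p0.npy');c=cv2.imread('pics/top0.png')
cv2.imwrite('pics/crop0.png',cv2.resize(c[145:265,380:520],None,fx=5,fy=5,interpolation=cv2.INTER_CUBIC))
hsv=cv2.cvtColor(c,cv2.COLOR_BGR2HSV)
def rect(m,n):
    q=p[m];q=q[np.isfinite(q).all(1)];r=cv2.minAreaRect((q[:,:2]*1000).astype(np.float32));print(n,len(q),r,'z',np.percentile(q[:,2],[5,50,95]).round(4))
V,U=np.indices(c.shape[:2])
def box(u0,u1,v0,v1): return (U>=u0)&(U<u1)&(V>=v0)&(V<v1)
z=p[:,:,2]
print('table z',np.median(z[box(300,380,160,220)]))
rect(box(205,295,165,250)&(hsv[:,:,0]>100)&(hsv[:,:,0]<130)&(hsv[:,:,1]>150),'mat')
B=box(385,436,150,226)
rect(B&(z>.015),'row'); rect(B&(z>.033),'meter'); rect(B&(z>.0275)&(z<.0325),'radio');rect(B&(z>.0215)&(z<.0265),'pb')
rect(B&(z>.033)&(p[:,:,0]<1),'m');
rect(box(455,506,160,220)&(z>.03),'other1')
rect(box(410,450,238,252)&(z>.03),'other2')
rect(box(260,306,112,150)&(z>.02),'mug');rect(box(150,190,160,216)&(z>.006),'driver')
for v in range(155,222,3): print(v,p[v,405].round(3),p[v,424].round(3),c[v,405])
E
```

```text
table z 0.0005393384627184531
mat 3574 ((410.6634826660156, 223.7350311279297), (443.96844482421875, 228.5215606689453), 29.26331901550293) z [-0.0025  0.0038  0.0104]
row 1954 ((436.9591064453125, -189.06243896484375), (186.13357543945312, 490.4307861328125), 59.5133171081543) z [0.02   0.0301 0.0406]
meter 701 ((434.2108459472656, -183.414306640625), (169.5094451904297, 483.46612548828125), 58.362213134765625) z [0.0334 0.0366 0.0431]
radio 491 ((557.1732177734375, -254.19497680664062), (104.66238403320312, 192.74746704101562), 87.11245727539062) z [0.0277 0.0299 0.0322]
pb 419 ((557.4584350585938, -254.03280639648438), (103.93140411376953, 194.47781372070312), 86.77919006347656) z [0.022  0.0244 0.0263]
m 701 ((434.2108459472656, -183.414306640625), (169.5094451904297, 483.46612548828125), 58.362213134765625) z [0.0334 0.0366 0.0431]
other1 1346 ((407.9624328613281, -277.0146789550781), (121.538330078125, 632.9305419921875), 35.65685272216797) z [0.0428 0.0502 0.0567]
other2 333 ((329.5398254394531, -164.464599609375), (40.75559616088867, 376.9072570800781), 20.529945373535156) z 
[... 1013 characters left out ...]
0.022] [20 20 19]
191 [ 0.55  -0.237  0.019] [ 0.55  -0.298  0.02 ] [21 22 21]
194 [ 0.539 -0.235  0.026] [ 0.539 -0.296  0.028] [20 19 20]
197 [ 0.529 -0.235  0.027] [ 0.53  -0.297  0.022] [ 21  48 108]
200 [ 0.518 -0.233  0.039] [ 0.516 -0.292  0.045] [ 26  80 174]
203 [ 0.508 -0.233  0.038] [ 0.508 -0.293  0.039] [77 76 73]
206 [ 0.499 -0.233  0.032] [ 0.499 -0.293  0.036] [75 76 74]
209 [ 0.489 -0.233  0.034] [ 0.489 -0.292  0.038] [81 82 79]
212 [ 0.478 -0.231  0.044] [ 0.479 -0.292  0.038] [81 81 73]
215 [ 0.47  -0.232  0.036] [ 0.47  -0.292  0.036] [ 28  82 184]
218 [ 0.462 -0.234  0.021] [ 0.461 -0.293  0.029] [36 59 69]
221 [ 0.455 -0.237 -0.   ] [ 0.454 -0.298  0.002] [ 62 103 137]
```

View pics/crop0.png

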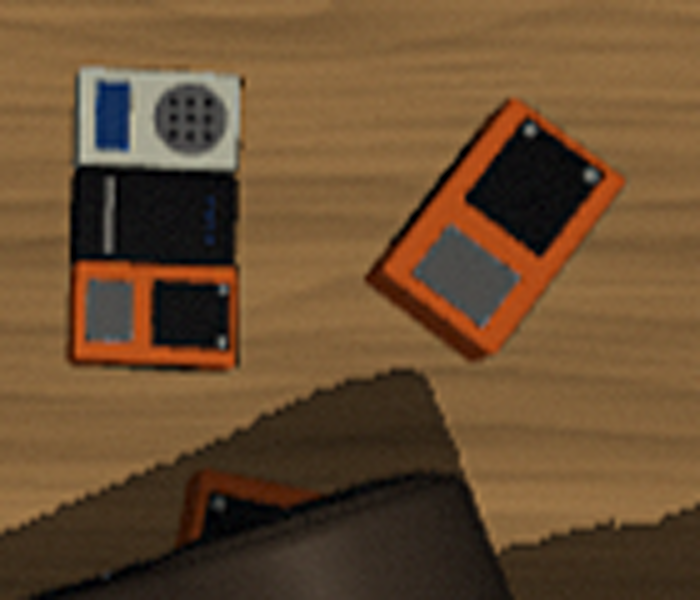

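The three orange candidates are the one in the row at top0 px (411,207), a larger one at (480,190), and a partly hidden one at about (430,245). The meter is the one at (411,207). It lies against the black power bank, is about 104 x 64 mm and is the smallest. The crop confirms this: battery door to the right, stand to the left.

```bash
python3 - <<'E'
from h import *
s=snap('top');K=s['intrinsics'];R=s['R'];t=s['t'];C=-R.T@t
def ray(u,v,z):
    d=R.T@np.linalg.solve(K,[u,v,1]);return (C+d*(z-C[2])/d[2])
def crop(pts,z): return np.array([ray(380+(a-2)/5,145+(b-2)/5,z)[:2] for a,b in pts])
for n,pts,z in [('meter',[(75,264),(237,267),(237,360),(72,357)],.036),('radio',[(80,69),(241,76),(238,170),(77,166)],.030),('o1',[(515,100),(624,182),(490,358),(370,278)],.05),('o2corner',[(205,470)],.05)]:
    q=crop(pts,z);print(n,q.round(4).tolist(),q.mean(0).round(4))
    if len(q)>1: d=(q[1]-q[0]+q[2]-q[3])/2;print(np.linalg.norm(d),np.degrees(np.arctan2(d[1],d[0])),np.linalg.norm(q[3]-q[0]))
c=s['color'][:,:,::-1].copy();h=cv2.cvtColor(c,cv2.COLOR_BGR2HSV)
m=((h[:,:,0]>100)&(h[:,:,0]<130)&(h[:,:,1]>120));m[:,:205]=0;m[:,295:]=0;m[:160]=0;m[255:]=0
cn=max(cv2.findContours(m.astype(np.uint8),0,1)[0],key=cv2.contourArea).reshape(-1,2)
q=np.array([ray(u,v,.003)[:2] for u,v in cn],np.float32);print('mat',cv2.minAreaRect(q*1000),C)
m=(h[:,:,0]>2)&(h[:,:,0]<15)&(h[:,:,1]>170);V,U=np.indices(m.shape)
for n,zz,bb in [('meter',.036,(385,436,190,226))]:
    k=m&(U>=bb[0])&(U<bb[1])&(V>=bb[2])&(V<bb[3])
    q=np.array([ray(u,v,zz)[:2] for v,u in np.argwhere(k)],np.float32);print(cv2.minAreaRect(q*1000))
for u,v in [(288,130),(180,165),(160,213)]: print(ray(u,v,.085 if u==288 else .01))
E
```

```text
meter [[0.5267, -0.2003], [0.5243, -0.3035], [0.4644, -0.3013], [0.4667, -0.1968]] [ 0.4955 -0.2505]
0.10387931256410733 -91.29085501335713 0.06003603865923022
radio [[0.6562, -0.2077], [0.6509, -0.3119], [0.5886, -0.3076], [0.5918, -0.204]] [ 0.6219 -0.2578]
0.10396910293562034 -92.33692461578484 0.06445465606850488
o1 [[0.6294, -0.4816], [0.5757, -0.5474], [0.4635, -0.4569], [0.5147, -0.3842]] [ 0.5458 -0.4675]
0.0868973478885465 -127.12485826313669 0.1504508549953363
o2corner [[0.3936, -0.2761]] [ 0.3936 -0.2761]
mat ((503.784423828125, 276.00537109375), (198.11492919921875, 199.08731079101562), 18.259798049926758) [0.27286177 0.01554473 1.63790594]
((494.43951416015625, -248.77438354492188), (107.73674011230469, 66.88754272460938), 87.1707992553711)
[0.73804106 0.13957825 0.085     ]
[0.64281423 0.5037631  0.01      ]
[0.48244901 0.56259797 0.01      ]
```

```bash
cat >> h.py <<'E'
from scipy.spatial.transform import Rotation as Ro
def tool(yaw,tilt=0):
    """tool-x heading yaw (deg); tilt>0: tool tip swings outward along tool x heading"""
    y=np.radians(yaw);X=np.array([np.cos(y),np.sin(y),0]);T=np.array([[X[0],X[1],0],[X[1],-X[0],0],[0,0,-1]]).T
    return T@Ro.from_euler('y',tilt,degrees=True).as_matrix()
def go(grasp,yaw,tilt=0,q=None,p=None,n=.171):
    s=bot.read_state();q=s['ee_rot'] if q is None else q;p=s['tcp_pos'] if p is None else p
    A=Ro.from_quat(np.roll(q,-1));T=tool(yaw,tilt)
    tcp=np.array(grasp)-n*T[:,2]
    d=A.as_matrix().T@(tcp-p);r=(A.inv()*Ro.from_matrix(T)).as_rotvec(degrees=True)
    print('tcp',tcp.round(4),'row',d.round(4).tolist(),r.round(2).tolist());return tcp,np.roll(Ro.from_matrix(T).as_quat(),1)
E
python3 - <<'E'
from h import *
go([.548,-.2525,.13],-2.5)
print(tool(0,30)[:,2])
E
```

```text
tcp [ 0.548  -0.2525  0.301 ] row [0.3988, -0.1722, 0.1035] [-0.05, 0.01, 26.38]
[ 0.5        0.        -0.8660254]
```

Call:
arm_command([
  [0.399, -0.172, 0.1035, 0, 0, 26.4, 0],
  [0.399, -0.172, 0.1035, 0, 0, 26.4, 0],
  [0.399, -0.172, 0.1035, 0, 0, 26.4, 0],
  [0.399, -0.172, 0.1035, 0, 0, 26.4, 0],
  [0.399, -0.172, 0.1035, 0, 0, 26.4, 0],
  [0.399, -0.172, 0.1035, 0, 0, 26.4, 0],
  [0.399, -0.172, 0.1035, 0, 0, 26.4, 0],
  [0.399, -0.172, 0.1035, 0, 0, 26.4, 0],
  [0.399, -0.172, 0.1035, 0, 0, 26.4, 0],
  [0.399, -0.172, 0.1035, 0, 0, 26.4, 0],
])

```text
time_s: 1.15
tcp_pos: [0.5509, -0.2486, 0.2995]
ee_rot: [-0.001, 1.0, -0.02, -0.001]
force: [-0.4, -0.6, 0.3]
opening: 0.0475
finger_force: 0.0
```

```bash
python3 - <<'E'
from h import *
s=bot.read_state();print(s['time_s'],s['tcp_pos'],s['opening'],s['joint_positions'])
go([.548,-.2525,.048],-2.5)
s=snap('top');c=s['color'][130:290,340:560,::-1];cv2.imwrite('pics/t1.png',cv2.resize(c,None,fx=3.5,fy=3.5,interpolation=cv2.INTER_CUBIC))
E
```

```text
1.15 [ 0.55085073 -0.24856929  0.29953358] 0.04754396346597016 [-5.33220327e-01  5.82159699e-01  1.71626436e+00  6.69477396e-04
  8.45140568e-01  1.07617459e+00]
tcp [ 0.548  -0.2525  0.219 ] row [-0.0026, 0.0041, 0.0805] [-0.08, 0.09, 0.26]
```

View pics/t1.png

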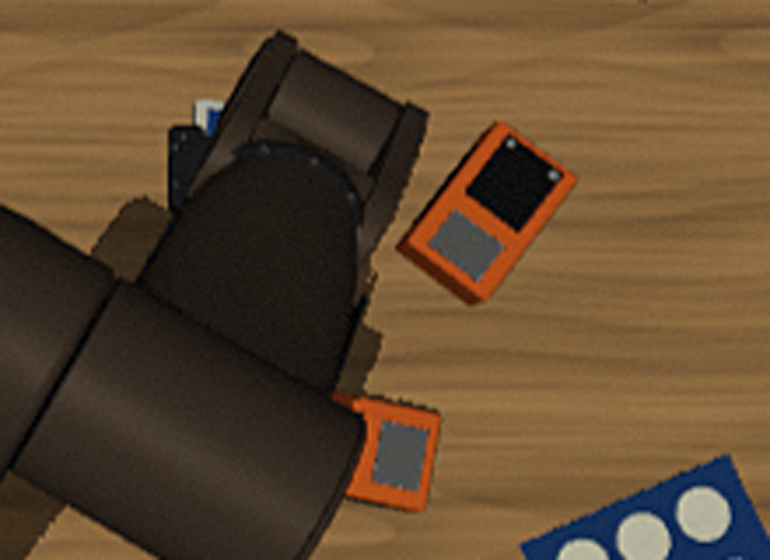

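Call:
arm_command([
  [0, 0, 0.02, 0, 0, 0, 0],
  [0, 0, 0.04, 0, 0, 0, 0],
  [0, 0, 0.06, 0, 0, 0, 0],
  [0, 0, 0.07, 0, 0, 0, 0],
  [0, 0, 0.077, 0, 0, 0, 0],
  [0, 0, 0.079, 0, 0, 0, 0],
  [0, 0, 0.08, 0, 0, 0, 0],
  [0, 0, 0.08, 0, 0, 0, 0],
  [0, 0, 0.08, 0, 0, 0, 0],
  [0, 0, 0.08, 0, 0, 0, 0],
])

```text
time_s: 2.2
tcp_pos: [0.5483, -0.2527, 0.2217]
ee_rot: [0.0, 1.0, -0.022, 0.0]
force: [0.3, 0.2, 0.4]
opening: 0.0474
finger_force: 0.0
```

Call:
arm_command([
  [0, 0, 0.003, 0, 0, 0, 0],
  [-0.005, 0, 0.003, 0, 0, 0, 0],
  [-0.01, 0, 0.003, 0, 0, 0, 0],
  [-0.014, 0, 0.003, 0, 0, 0, 0],
  [-0.018, 0, 0.003, 0, 0, 0, 0],
  [-0.022, 0, 0.003, 0, 0, 0, 0],
  [-0.026, 0, 0.003, 0, 0, 0, 0],
  [-0.03, 0, 0.003, 0, 0, 0, 0],
  [-0.034, 0, 0.003, 0, 0, 0, 0],
  [-0.038, 0, 0.003, 0, 0, 0, 0],
])

```text
time_s: 3.2
tcp_pos: [0.51, -0.251, 0.2183]
ee_rot: [0.0, 1.0, -0.022, 0.0]
force: [2.1, -0.4, -0.7]
opening: 0.0475
finger_force: 0.8
```

Call:
arm_command([
  [-0.004, 0, 0, 0, 0, 0, 0],
  [-0.008, 0, 0, 0, 0, 0, 0],
  [-0.012, 0, 0, 0, 0, 0, 0],
  [-0.015, 0, 0, 0, 0, 0, 0],
  [-0.015, 0, 0, 0, 0, 0, 0],
  [-0.015, 0, 0, 0, 0, 0, 0],
  [-0.008, 0, -0.01, 0, 0, 0, 0],
  [-0.008, 0, -0.05, 0, 0, 0, 0],
  [-0.008, 0, -0.09, 0, 0, 0, 0],
  [-0.008, 0, -0.1, 0, 0, 0, 0],
])

```text
time_s: 4.2
tcp_pos: [0.5027, -0.2508, 0.3219]
ee_rot: [0.001, 1.0, -0.022, 0.002]
force: [-0.0, -0.1, -1.4]
opening: 0.0476
finger_force: 0.0
```

```bash
python3 - <<'E'
from h import *
s=snap('side');c=s['color'][90:230,280:480,::-1];c=cv2.resize(c,None,fx=3.9,fy=4,interpolation=cv2.INTER_CUBIC)
cv2.imwrite('pics/s2.png',c);print(s['intrinsics'].tolist(),s['R'].tolist(),s['t'].tolist())
E
```

```text
[[397.41830205264205, 0.0, 321.1250118329384], [0.0, 397.41830205264205, 199.1932248106619], [0.0, 0.0, 1.0]] [[-0.9462593525118911, -0.323390640227049, -0.003425141940980573], [-0.2193494622551967, 0.6495394672044097, -0.728000201890197], [0.23765321624613575, -0.6881256966262419, -0.6855683586999303]] [0.5274598089063803, 0.144381886158685, 1.0966631938455755]
```

View pics/s2.png

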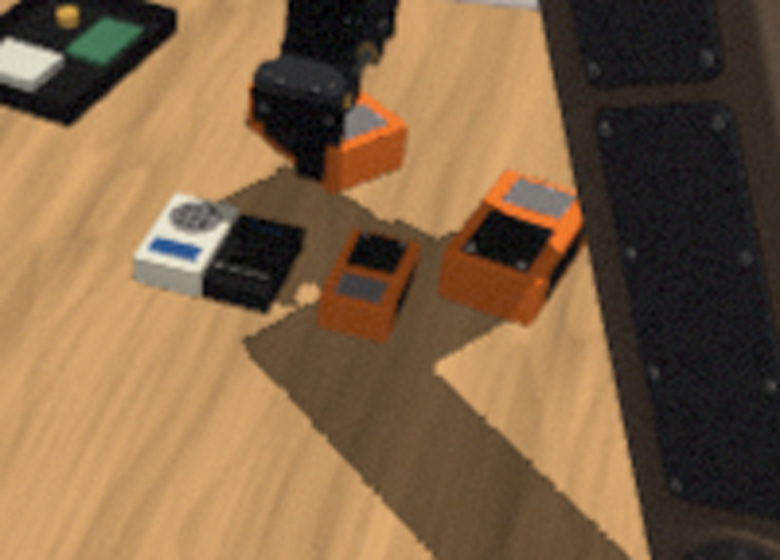

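The side view shows the meter at crop (370,285), clear of the power bank on its left and the large look-alike on its right.

```bash
python3 - <<'E'
from h import *
s=snap('side');K=s['intrinsics'];R=s['R'];t=s['t'];C=-R.T@t
def ray(u,v,z):
    d=R.T@np.linalg.solve(K,[u,v,1]);return (C+d*(z-C[2])/d[2])
for n,P,z in[('m',[(349,230),(420,241),(395,310),(322,298)],.036),('r',[(178,195),(240,205),(203,270),(137,255)],.03),('o2',[(455,240),(508,172)],.05)]:
    q=np.array([ray(280+a/3.9,90+b/4,z)[:2] for a,b in P]);print(n,q.round(3).tolist(),q.mean(0).round(4))
    if len(q)>2:d=(q[3]-q[0]+q[2]-q[1]);print(np.degrees(np.arctan2(d[1],d[0])))
go([.453,-.249,.1],87.5)
go([.453,-.249,.025],87.5)
E
```

```text
m [[0.48, -0.298], [0.417, -0.303], [0.417, -0.202], [0.479, -0.198]] [ 0.4482 -0.2502]
90.26771913683541
r [[0.645, -0.308], [0.586, -0.312], [0.589, -0.209], [0.651, -0.211]] [ 0.6181 -0.2601]
87.38485661174562
o2 [[0.385, -0.295], [0.359, -0.412]] [ 0.3721 -0.3534]
tcp [ 0.453 -0.249  0.271] row [-0.0495, 0.0005, 0.0485] [0.19, -0.04, -90.01]
tcp [ 0.453 -0.249  0.196] row [-0.0497, 0.0004, 0.1235] [0.19, -0.04, -90.01]
```

Call:
arm_command([
  [-0.05, 0, 0, 0, 0, -90, 0.65],
  [-0.05, 0, 0, 0, 0, -90, 0.65],
  [-0.05, 0, 0, 0, 0, -90, 0.65],
  [-0.05, 0, 0, 0, 0, -90, 0.65],
  [-0.05, 0, 0, 0, 0, -90, 0.65],
  [-0.05, 0, 0, 0, 0, -90, 0.65],
  [-0.05, 0, 0.02, 0, 0, -90, 0.65],
  [-0.05, 0, 0.04, 0, 0, -90, 0.65],
  [-0.05, 0, 0.05, 0, 0, -90, 0.65],
  [-0.05, 0, 0.05, 0, 0, -90, 0.65],
])

```text
time_s: 5.3
tcp_pos: [0.4518, -0.2482, 0.2652]
ee_rot: [-0.003, 0.744, 0.668, -0.001]
force: [-0.2, 0.6, -0.5]
opening: 0.0787
finger_force: 0.0
```

```bash
python3 - <<'E'
from h import *
go([.452,-.249,.025],88)
print(bot.read_state()['opening'])
E
```

```text
tcp [ 0.452 -0.249  0.196] row [-0.001, 0.0006, 0.0692] [-0.25, -0.15, -4.23]
0.078726418712819
```

Call:
arm_command([
  [0, 0, 0, 0, 0, -4, 0.65],
  [0, 0, 0.015, 0, 0, -4, 0.65],
  [0, 0, 0.03, 0, 0, -4, 0.65],
  [0, 0, 0.045, 0, 0, -4, 0.65],
  [0, 0, 0.058, 0, 0, -4, 0.65],
  [0, 0, 0.066, 0, 0, -4, 0.65],
  [0, 0, 0.069, 0, 0, -4, 0.65],
  [0, 0, 0.069, 0, 0, -4, 0.65],
  [0, 0, 0.069, 0, 0, -4, 0.65],
  [0, 0, 0.069, 0, 0, -4, 0.65],
])

```text
time_s: 6.3
tcp_pos: [0.4524, -0.2485, 0.1997]
ee_rot: [0.0, 0.723, 0.691, 0.0]
force: [0.1, -0.1, -0.0]
opening: 0.0788
finger_force: 0.0
```

Call:
arm_command([
  [0, 0, 0.004, 0, 0, 0, 0.4],
  [0, 0, 0.006, 0, 0, 0, 0.3],
  [0, 0, 0.006, 0, 0, 0, 0.2],
  [0, 0, 0.006, 0, 0, 0, 0],
  [0, 0, 0.006, 0, 0, 0, -1],
  [0, 0, 0.006, 0, 0, 0, -1],
  [0, 0, 0.006, 0, 0, 0, -1],
  [0, 0, 0.006, 0, 0, 0, -1],
  [0, 0, 0.006, 0, 0, 0, -1],
  [0, 0, 0.006, 0, 0, 0, -1],
], grip_force=25)

```text
time_s: 7.3
tcp_pos: [0.4524, -0.2485, 0.1932]
ee_rot: [0.0, 0.723, 0.691, -0.0]
force: [-0.5, 0.2, -2.4]
opening: 0.0637
finger_force: 25.0
```

```bash
python3 - <<'E'
from h import *
s=bot.read_state();print(s['tcp_pos'],s['opening'],s['finger_force'])
go([.45,-.24,.15],87.4)
go([.62,-.05,.06],-4.6)
E
```

```text
[ 0.45237146 -0.24848298  0.19324261] 0.06374525483316293 24.996086955070496
tcp [ 0.45  -0.24   0.321] row [0.0084, -0.0027, -0.1278] [0.01, 0.01, 0.03]
tcp [ 0.62  -0.05   0.231] row [0.2058, 0.1585, -0.0378] [0.01, 0.0, 92.03]
```

Call:
arm_command([
  [0, 0, -0.01, 0, 0, 0, -1],
  [0.01, 0, -0.03, 0, 0, 0, -1],
  [0.04, 0, -0.06, 0, 0, 0, -1],
  [0.08, 0, -0.07, 0, 0, 0, -1],
  [0.12, 0, -0.07, 0, 0, 8, -1],
  [0.15, 0.02, -0.07, 0, 0, 16, -1],
  [0.17, 0.05, -0.07, 0, 0, 24, -1],
  [0.19, 0.08, -0.07, 0, 0, 32, -1],
  [0.2, 0.11, -0.07, 0, 0, 40, -1],
  [0.206, 0.14, -0.07, 0, 0, 48, -1],
])

```text
time_s: 8.3
tcp_pos: [0.6025, -0.0477, 0.2641]
ee_rot: [0.0, 0.942, 0.335, 0.0]
force: [0.2, -0.5, -2.5]
opening: 0.064
finger_force: 25.0
```

```bash
python3 - <<'E'
from h import *
go([.62,-.05,.026],-4.6)
E
```

```text
tcp [ 0.62  -0.05   0.197] row [0.0121, 0.0128, 0.0671] [0.01, -0.01, 43.77]
```

Call:
arm_command([
  [0.012, 0.013, 0.005, 0, 0, 8, -1],
  [0.012, 0.013, 0.015, 0, 0, 16, -1],
  [0.012, 0.013, 0.025, 0, 0, 24, -1],
  [0.012, 0.013, 0.035, 0, 0, 32, -1],
  [0.012, 0.013, 0.045, 0, 0, 40, -1],
  [0.012, 0.013, 0.052, 0, 0, 44, -1],
  [0.012, 0.013, 0.058, 0, 0, 44, -1],
  [0.012, 0.013, 0.062, 0, 0, 44, -1],
  [0.012, 0.013, 0.063, 0, 0, 44, -1],
  [0.012, 0.013, 0.063, 0, 0, 44, -1],
])

```text
time_s: 9.3
tcp_pos: [0.619, -0.0514, 0.2004]
ee_rot: [0.0, 0.999, -0.039, 0.0]
force: [0.1, 0.4, -1.9]
opening: 0.0636
finger_force: 25.0
```

Call:
arm_command([
  [0, 0, 0.002, 0, 0, 0, -1],
  [0, 0, 0.004, 0, 0, 0, -1],
  [0, 0, 0.005, 0, 0, 0, -1],
  [0, 0, 0.006, 0, 0, 0, -1],
  [0, 0, 0.0065, 0, 0, 0, -1],
  [0, 0, 0.007, 0, 0, 0, -1],
  [0, 0, 0.007, 0, 0, 0, -1],
  [0, 0, 0.007, 0, 0, 0, 0.6],
  [0, 0, 0.007, 0, 0, 0, 0.6],
  [0, 0, 0.007, 0, 0, 0, 0.6],
])

```text
time_s: 10.3
tcp_pos: [0.6191, -0.0514, 0.1935]
ee_rot: [0.0, 0.999, -0.04, 0.0]
force: [0.1, -0.2, -0.3]
opening: 0.0756
finger_force: 0.0
```

```bash
python3 - <<'E'
from h import *
s=bot.read_state();print(s['tcp_pos'],s['opening'],s['finger_force'],s['joint_positions'])
p=[.619,-.0515]
go(p+[.08],-4.5); go(p+[.08],-4.5,42); go(p+[.026],-4.5,42)
E
```

```text
[ 0.6190802  -0.0514262   0.19349726] 0.07563886191561917 0.0 [-1.89149269e-01  7.49269008e-01  1.73219479e+00 -1.48112700e-04
  6.59533428e-01  1.46162134e+00]
tcp [ 0.619  -0.0515  0.251 ] row [-0.0, 0.0001, -0.0575] [0.01, -0.03, -0.08]
tcp [ 0.5049 -0.0425  0.2071] row [-0.1145, 0.0002, -0.0136] [0.04, 41.97, -0.07]
tcp [ 0.5049 -0.0425  0.1531] row [-0.1145, 0.0002, 0.0404] [0.04, 41.97, -0.07]
```

```bash
cat > kin.py <<'E'
import numpy as np
from scipy.optimize import least_squares
D=[([-1.25960989,.491473167,1.5593589,0,1.09166833],[.25302926,-.57146802,.40424652]),
([-.53322,.58216,1.716264,0,.84514],[.55085,-.24857,.29953]),
([-.189149,.749269,1.732195,0,.659533],[.61908,-.051426,.193497])]
def res(x):
    L1,L2,H,a,off=x;o=[]
    for q,p in D:
        r=L1*np.sin(q[1])+L2*np.sin(q[1]+q[2]);z=H+L1*np.cos(q[1])+L2*np.cos(q[1]+q[2])
        c,s=np.cos(q[0]),np.sin(q[0]);o+=[c*p[0]+s*p[1]-r-a*0,-s*p[0]+c*p[1]-off,p[2]-z]
    return o
f=least_squares(res,[.5,.5,.05,0,.06]);
if __name__=='__main__': print(f.x,f.cost)
E
python3 kin.py
```

```text
[0.5329362  0.41460858 0.12892996 0.70104111 0.06591068] 1.1617213888161591e-05
```

Call:
arm_command([
  [0, 0, 0, 0, 0, 0, -1],
  [0, 0, 0, 0, 0, 0, -1],
  [0, 0, 0, 0, 0, 0, -1],
  [0, 0, -0.01, 0, 0, 0, -1],
  [0, 0, -0.02, 0, 0, -8, -1],
  [0, 0, -0.02, 0, 0, -16, -1],
  [0, 0, -0.02, 0, 0, -24, -1],
  [0, 0, -0.02, 0, 0, -32, -1],
  [0, 0, -0.02, 0, 0, -40, -1],
  [0, 0, -0.02, 0, 0, -48, -1],
], grip_force=25)

```text
time_s: 11.3
tcp_pos: [0.6189, -0.0514, 0.2137]
ee_rot: [0.0, 0.928, 0.373, -0.0]
force: [0.3, 0.2, -3.1]
opening: 0.064
finger_force: 25.0
```

Call:
arm_command([
  [0, 0, 0, 0, 0, -8, -1],
  [0, 0, 0, 0, 0, -16, -1],
  [0, 0, 0, 0, 0, -24, -1],
  [0, 0, 0, 0, 0, -32, -1],
  [0, 0, 0.005, 0, 0, -38, -1],
  [0, 0, 0.01, 0, 0, -38, -1],
  [0, 0, 0.014, 0, 0, -38, -1],
  [0, 0, 0.017, 0, 0, -38, -1],
  [0, 0, 0.018, 0, 0, -38, -1],
  [0, 0, 0.018, 0, 0, -38, -1],
])

```text
time_s: 12.3
tcp_pos: [0.619, -0.0514, 0.1951]
ee_rot: [-0.0, 0.758, 0.652, -0.0]
force: [0.0, 0.3, -3.9]
opening: 0.0636
finger_force: 25.0
```

Call:
arm_command([
  [0, 0, 0.001, 0, 0, 0, -1],
  [0, 0, 0.0015, 0, 0, 0, -1],
  [0, 0, 0.0015, 0, 0, 0, -1],
  [0, 0, 0.0015, 0, 0, 0, 0.6],
  [0, 0, 0.0015, 0, 0, 0, 0.6],
  [0, 0, 0.0015, 0, 0, 0, 0.6],
  [0, 0, -0.03, 0, 0, 0, 0.6],
  [0, 0, -0.07, 0, 0, 0, 0.6],
  [0, 0, -0.09, 0, 0, 0, 0.6],
  [0, 0, -0.09, 0, 0, 0, 0.6],
])

```text
time_s: 13.3
tcp_pos: [0.6193, -0.0514, 0.2884]
ee_rot: [0.002, 0.758, 0.652, 0.002]
force: [-0.1, -0.1, -0.3]
opening: 0.076
finger_force: 0.0
```

```bash
python3 - <<'E'
from h import *
p=[.619,-.0514]
go(p+[.114],81.4,20)
go(p+[.114],81.4,50)
print(bot.read_state()['joint_positions'])
E
```

```text
tcp [ 0.6103 -0.1092  0.2747] row [-0.0585, -0.0004, 0.0137] [0.3, 20.02, 0.08]
tcp [ 0.5994 -0.1809  0.2239] row [-0.131, -0.0007, 0.0645] [0.28, 50.02, 0.16]
[-1.89050080e-01  6.16190208e-01  1.68174775e+00 -7.22569448e-05
  8.38286485e-01 -3.93736237e-02]
```

Call:
arm_command([
  [-0.022, 0, 0.002, 0, 7, 0, 0.6],
  [-0.042, 0, 0.007, 0, 14, 0, 0.6],
  [-0.0585, 0, 0.0137, 0, 20, 0, 0.6],
  [-0.0585, 0, 0.0137, 0, 20, 0, 0.6],
  [-0.0585, 0, 0.0137, 0, 20, 0, 0.6],
  [-0.0585, 0, 0.0137, 0, 20, 0, 0.6],
  [-0.0585, 0, 0.0137, 0, 20, 0, 0.6],
  [-0.0585, 0, 0.0137, 0, 20, 0, 0.6],
  [-0.0585, 0, 0.0137, 0, 20, 0, 0.6],
  [-0.0585, 0, 0.0137, 0, 20, 0, 0.6],
])

```text
time_s: 14.3
tcp_pos: [0.6103, -0.109, 0.2716]
ee_rot: [-0.113, 0.746, 0.643, 0.132]
force: [-0.4, -0.2, 0.2]
opening: 0.0762
finger_force: 0.0
```

```bash
python3 - <<'E'
from h import *
p=[.619,-.0514]
go(p+[.09],81.4,50);go(p+[.026],81.4,50)
go(p+[.114],81.4,-50)
print(bot.read_state()['joint_positions'])
E
```

```text
tcp [ 0.5994 -0.1809  0.1999] row [-0.0929, -0.0001, 0.0426] [-0.02, 30.02, 0.04]
tcp [ 0.5994 -0.1809  0.1359] row [-0.1147, -0.0001, 0.1027] [-0.02, 30.02, 0.04]
tcp [0.6386 0.0781 0.2239] row [0.1615, 0.0001, 0.1095] [0.02, -69.98, 0.04]
[-0.32793614  0.64507648  1.69586489  0.43864965  0.91358432 -0.46888631]
```

Call:
arm_command([
  [-0.025, 0, 0.01, 0, 8, 0, 0.6],
  [-0.05, 0, 0.02, 0, 16, 0, 0.6],
  [-0.075, 0, 0.032, 0, 24, 0, 0.6],
  [-0.093, 0, 0.0426, 0, 30, 0, 0.6],
  [-0.093, 0, 0.0426, 0, 30, 0, 0.6],
  [-0.1, 0, 0.06, 0, 30, 0, 0.6],
  [-0.106, 0, 0.077, 0, 30, 0, 0.6],
  [-0.11, 0, 0.09, 0, 30, 0, 0.6],
  [-0.11, 0, 0.09, 0, 30, 0, 0.6],
  [-0.11, 0, 0.09, 0, 30, 0, 0.6],
])

```text
time_s: 15.3
tcp_pos: [0.5996, -0.1805, 0.1492]
ee_rot: [-0.276, 0.687, 0.591, 0.32]
force: [-0.8, -1.2, -0.3]
opening: 0.0759
finger_force: 0.0
```

```bash
python3 - <<'E'
from h import *
p=[.619,-.0514]
go(p+[.026],81.4,50)
s=bot.read_state();print(s['joint_positions'],s['tcp_pos']+.171*Ro.from_quat(np.roll(s['ee_rot'],-1)).as_matrix()[:,2])
E
```

```text
tcp [ 0.5994 -0.1809  0.1359] row [-0.0104, -0.0001, 0.0082] [-0.07, 0.01, 0.02]
[-0.49317036  0.87694576  1.69963963  0.90790558  1.15436478 -0.98658954] [ 0.61898721 -0.0510129   0.03923736]
```

Lower onto it and grip.

Call:
arm_command([
  [-0.004, 0, 0.003, 0, 0, 0, 0.6],
  [-0.008, 0, 0.006, 0, 0, 0, 0.6],
  [-0.01, 0, 0.008, 0, 0, 0, 0.6],
  [-0.01, 0, 0.008, 0, 0, 0, 0.3],
  [-0.01, 0, 0.008, 0, 0, 0, 0],
  [-0.01, 0, 0.008, 0, 0, 0, -1],
  [-0.01, 0, 0.008, 0, 0, 0, -1],
  [-0.01, 0, 0.008, 0, 0, 0, -1],
  [-0.01, 0, 0.008, 0, 0, 0, -1],
  [-0.01, 0, 0.008, 0, 0, 0, -1],
], grip_force=30)

```text
time_s: 16.3
tcp_pos: [0.5994, -0.1814, 0.1366]
ee_rot: [-0.276, 0.687, 0.591, 0.32]
force: [0.2, -2.0, -0.2]
opening: 0.0639
finger_force: 30.0
```

```bash
python3 - <<'E'
from h import *
s=bot.read_state();A=Ro.from_quat(np.roll(s['ee_rot'],-1)).as_matrix();print(s['opening'],s['tcp_pos']+.171*A[:,2],s['force'])
p=[.619,-.0514]
go(p+[.13],81.4,50);
for t in [35,20,5,-10,-25,-40]:go(p+[.13],81.4,t)
E
```

```text
0.06387350038782859 [ 0.61896443 -0.05185228  0.02666289] [ 0.16226085 -2.04180455 -0.22970519]
tcp [ 0.5994 -0.1809  0.2399] row [0.0794, -0.0, -0.0661] [-0.01, 0.01, 0.02]
tcp [ 0.6043 -0.1484  0.2701] row [0.1237, -0.0, -0.0603] [-0.01, -14.99, 0.02]
tcp [ 0.6103 -0.1092  0.2907] row [0.1649, -0.0, -0.0432] [-0.01, -29.99, 0.02]
tcp [ 0.6168 -0.0661  0.3003] row [0.2003, -0.0, -0.016] [-0.0, -44.99, 0.02]
tcp [ 0.6234 -0.022   0.2984] row [0.2275, 0.0, 0.0194] [0.0, -59.99, 0.02]
tcp [0.6298 0.0201 0.285 ] row [0.2446, 0.0, 0.0606] [0.0, -74.99, 0.02]
tcp [0.6354 0.0573 0.261 ] row [0.2504, 0.0, 0.1049] [0.01, -89.99, 0.02]
```

Call:
arm_command([
  [0.013, 0, -0.011, 0, 0, 0, -1],
  [0.033, 0, -0.028, 0, 0, 0, -1],
  [0.06, 0, -0.05, 0, 0, 0, -1],
  [0.079, 0, -0.066, 0, 0, 0, -1],
  [0.1, 0, -0.064, 0, -7, 0, -1],
  [0.124, 0, -0.06, 0, -15, 0, -1],
  [0.145, 0, -0.052, 0, -22, 0, -1],
  [0.165, 0, -0.043, 0, -30, 0, -1],
  [0.184, 0, -0.03, 0, -37, 0, -1],
  [0.2, 0, -0.016, 0, -45, 0, -1],
])

```text
time_s: 17.3
tcp_pos: [0.6165, -0.0654, 0.302]
ee_rot: [-0.026, 0.758, 0.651, 0.032]
force: [-0.4, 0.9, -4.0]
opening: 0.0639
finger_force: 30.0
```

```bash
python3 - <<'E'
from h import *
s=bot.read_state();A=Ro.from_quat(np.roll(s['ee_rot'],-1)).as_matrix();print(s['opening'],s['tcp_pos']+.171*A[:,2],s['force'],s['joint_positions'])
p=[.619,-.0514]
for t in [-10,-25,-40]:go(p+[.13],81.4,t)
go(p+[.065],81.4,-40)
E
```

```text
0.0639383888266076 [ 0.61901247 -0.05156934  0.13153914] [-0.35425278  0.89573549 -4.02822579] [-0.22308177  0.59737008  1.67583137  0.10723071  0.87457066 -0.14159035]
tcp [ 0.6234 -0.022   0.2984] row [0.0435, 0.0004, 0.0072] [0.15, -14.71, -0.04]
tcp [0.6298 0.0201 0.285 ] row [0.0848, 0.0003, 0.024] [0.14, -29.71, -0.06]
tcp [0.6354 0.0573 0.261 ] row [0.1203, 0.0002, 0.051] [0.14, -44.71, -0.08]
tcp [0.6354 0.0573 0.196 ] row [0.115, 0.0001, 0.1158] [0.14, -44.71, -0.08]
```

Call:
arm_command([
  [0.022, 0, 0.003, 0, -7, 0, -1],
  [0.0435, 0, 0.007, 0, -15, 0, -1],
  [0.065, 0, 0.015, 0, -22, 0, -1],
  [0.085, 0, 0.024, 0, -30, 0, -1],
  [0.103, 0, 0.037, 0, -37, 0, -1],
  [0.12, 0, 0.051, 0, -45, 0, -1],
  [0.12, 0, 0.06, 0, -45, 0, -1],
  [0.118, 0, 0.08, 0, -45, 0, -1],
  [0.117, 0, 0.1, 0, -45, 0, -1],
  [0.117, 0, 0.1, 0, -45, 0, -1],
])

```text
time_s: 18.3
tcp_pos: [0.6347, 0.0564, 0.2076]
ee_rot: [0.221, 0.713, 0.613, -0.26]
force: [-0.3, -0.7, -3.1]
opening: 0.0637
finger_force: 30.0
```

```bash
python3 - <<'E'
from h import *
s=bot.read_state();A=Ro.from_quat(np.roll(s['ee_rot'],-1)).as_matrix();print(s['opening'],s['tcp_pos']+.171*A[:,2],s['force'],s['joint_positions'])
p=[.619,-.0514]
go(p+[.053],81.4,-40)
a=snap('side');c=a['color'][110:220,320:480,::-1];cv2.imwrite('pics/s3.png',cv2.resize(c,None,fx=5,fy=5,interpolation=cv2.INTER_CUBIC))
E
```

```text
0.06366624435390655 [ 0.61760625 -0.05201139  0.07644842] [-0.29676886 -0.65245601 -3.05062288] [ 0.06555759  0.7861959   1.65075395 -0.80292404  1.05588219  0.75165145]
tcp [0.6354 0.0573 0.184 ] row [0.0159, 0.0007, 0.0175] [-0.25, -0.07, 0.09]
```

View pics/s3.png

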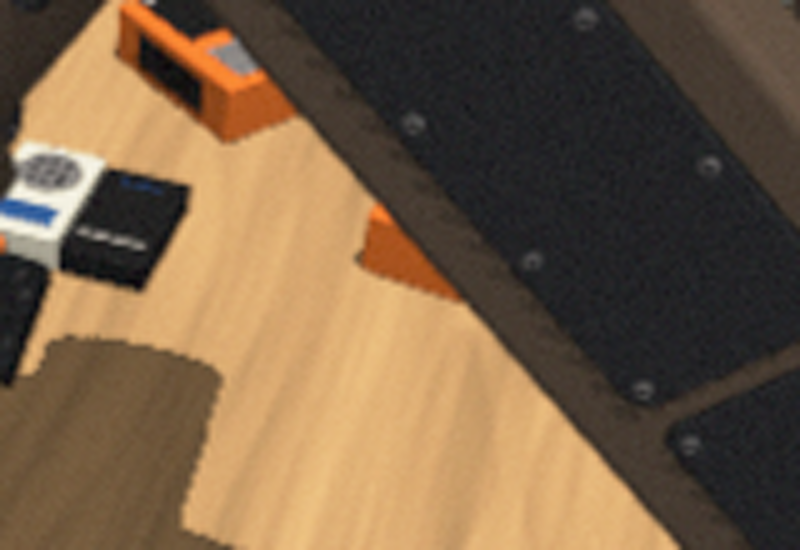

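That crop missed the meter: it only shows the row and a look-alike. I'll crop further left.

```bash
python3 - <<'E'
from h import *
a=snap('side');c=a['color'][80:200,210:350,::-1];cv2.imwrite('pics/s4.png',cv2.resize(c,None,fx=5,fy=5,interpolation=cv2.INTER_CUBIC))
X=a['R']@np.array([.619,-.052,.0])+a['t'];print(a['intrinsics']@X/X[2])
E
```

```text
[308.24838009 191.37517617   1.        ]
```

View pics/s4.png

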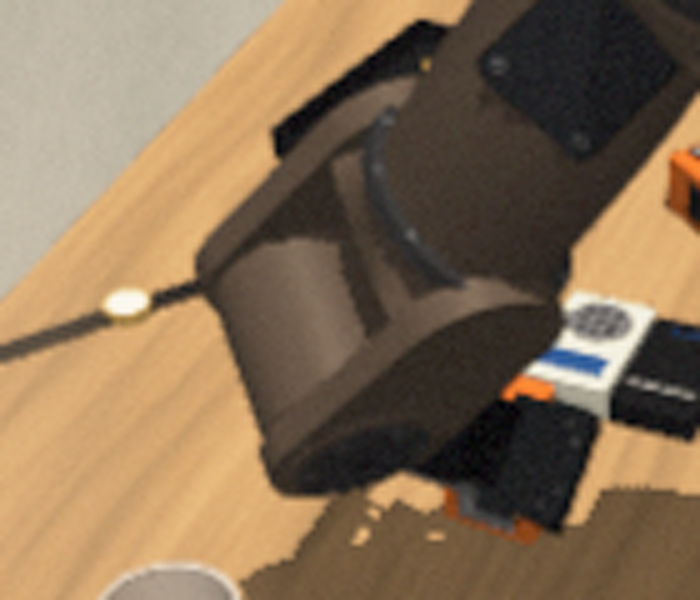

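Call:
arm_command([
  [0.0032, 0, 0.0038, 0, 0, 0, -1],
  [0.0064, 0, 0.0077, 0, 0, 0, -1],
  [0.009, 0, 0.0107, 0, 0, 0, -1],
  [0.0103, 0, 0.0123, 0, 0, 0, -1],
  [0.0103, 0, 0.0123, 0, 0, 0, -1],
  [0.0103, 0, 0.0123, 0, 0, 0, -1],
  [0.0109, 0, 0.013, 0, 0, 0, -1],
  [0.0116, 0, 0.0138, 0, 0, 0, -1],
  [0.0116, 0, 0.0138, 0, 0, 0, -1],
  [0.0116, 0, 0.0138, 0, 0, 0, -1],
])

```text
time_s: 19.4
tcp_pos: [0.6354, 0.0576, 0.1926]
ee_rot: [0.223, 0.712, 0.613, -0.259]
force: [-0.5, -0.6, -2.7]
opening: 0.064
finger_force: 30.0
```

```bash
python3 - <<'E'
from h import *
s=bot.read_state();A=Ro.from_quat(np.roll(s['ee_rot'],-1)).as_matrix();print(s['opening'],s['tcp_pos']+.171*A[:,2],s['force'])
p=[.619,-.0514]
go(p+[.053],81.4,-40)
E
```

```text
0.06395143092580928 [ 0.61903134 -0.05112775  0.06158282] [-0.51697503 -0.61971582 -2.73786295]
tcp [0.6354 0.0573 0.184 ] row [0.0053, 0.0001, 0.0068] [0.02, 0.01, 0.02]
```

Call:
arm_command([
  [0.0006, 0, 0.0008, 0, 0, 0, -1],
  [0.0013, 0, 0.0015, 0, 0, 0, -1],
  [0.0019, 0, 0.0023, 0, 0, 0, -1],
  [0.0026, 0, 0.0031, 0, 0, 0, -1],
  [0.0032, 0, 0.0038, 0, 0, 0, -1],
  [0.0036, 0, 0.0042, 0, 0, 0, -1],
  [0.0038, 0, 0.0046, 0, 0, 0, -1],
  [0.0042, 0, 0.005, 0, 0, 0, -1],
  [0.0042, 0, 0.005, 0, 0, 0, -1],
  [0.0042, 0, 0.005, 0, 0, 0, -1],
])

```text
time_s: 20.4
tcp_pos: [0.6354, 0.0576, 0.186]
ee_rot: [0.223, 0.712, 0.613, -0.259]
force: [0.8, 0.4, -2.6]
opening: 0.0639
finger_force: 30.0
```

Call:
arm_command([
  [0.0002, 0, 0.0002, 0, 0, 0, -1],
  [0.0004, 0, 0.0005, 0, 0, 0, -1],
  [0.0006, 0, 0.0007, 0, 0, 0, -1],
  [0.0008, 0, 0.0009, 0, 0, 0, -1],
  [0.001, 0, 0.0012, 0, 0, 0, -1],
  [0.0012, 0, 0.0014, 0, 0, 0, -1],
  [0.0014, 0, 0.0016, 0, 0, 0, -1],
  [0.0016, 0, 0.0019, 0, 0, 0, -1],
  [0.0016, 0, 0.0019, 0, 0, 0, -1],
  [0.0016, 0, 0.0019, 0, 0, 0, -1],
])

```text
time_s: 21.4
tcp_pos: [0.6354, 0.0576, 0.1836]
ee_rot: [0.223, 0.712, 0.613, -0.259]
force: [-0.0, 0.4, -3.0]
opening: 0.0637
finger_force: 30.0
```

Call:
arm_command([
  [0.0002, 0, 0.0002, 0, 0, 0, -1],
  [0.0004, 0, 0.0005, 0, 0, 0, -1],
  [0.0006, 0, 0.0007, 0, 0, 0, -1],
  [0.0008, 0, 0.0009, 0, 0, 0, -1],
  [0.001, 0, 0.0012, 0, 0, 0, -1],
  [0.0012, 0, 0.0014, 0, 0, 0, -1],
  [0.0014, 0, 0.0016, 0, 0, 0, -1],
  [0.0016, 0, 0.0019, 0, 0, 0, -1],
  [0.0016, 0, 0.0019, 0, 0, 0, -1],
  [0.0016, 0, 0.0019, 0, 0, 0, -1],
])

```text
time_s: 22.4
tcp_pos: [0.6354, 0.0576, 0.1811]
ee_rot: [0.223, 0.712, 0.613, -0.259]
force: [-0.2, 0.5, -2.9]
opening: 0.064
finger_force: 30.0
```

Call:
arm_command([
  [0.0002, 0, 0.0003, 0, 0, 0, -1],
  [0.0005, 0, 0.0006, 0, 0, 0, -1],
  [0.0007, 0, 0.0009, 0, 0, 0, -1],
  [0.001, 0, 0.0012, 0, 0, 0, -1],
  [0.0012, 0, 0.0015, 0, 0, 0, -1],
  [0.0014, 0, 0.0017, 0, 0, 0, -1],
  [0.0016, 0, 0.002, 0, 0, 0, -1],
  [0.0019, 0, 0.0023, 0, 0, 0, -1],
  [0.0019, 0, 0.0023, 0, 0, 0, -1],
  [0.0019, 0, 0.0023, 0, 0, 0, -1],
])

```text
time_s: 23.4
tcp_pos: [0.6354, 0.0579, 0.18]
ee_rot: [0.224, 0.712, 0.612, -0.26]
force: [-4.0, 5.0, 16.5]
opening: 0.0639
finger_force: 30.0
```

Call:
arm_command([
  [-0.0004, 0, -0.0006, 0, 0, 0, -1],
  [-0.0008, 0, -0.001, 0, 0, 0, -1],
  [-0.0009, 0, -0.0011, 0, 0, 0, -1],
  [-0.0009, 0, -0.0011, 0, 0, 0, 0.3],
  [-0.0009, 0, -0.0011, 0, 0, 0, 0.4],
  [-0.0009, 0, -0.0011, 0, 0, 0, 0.5],
  [-0.0009, 0, -0.0011, 0, 0, 0, 0.6],
  [-0.0009, 0, -0.0011, 0, 0, 0, 0.6],
  [-0.0009, 0, -0.0011, 0, 0, 0, 0.6],
  [-0.0009, 0, -0.0011, 0, 0, 0, 0.6],
])

```text
time_s: 24.4
tcp_pos: [0.6354, 0.0575, 0.1794]
ee_rot: [0.223, 0.712, 0.613, -0.259]
force: [0.3, 0.3, 0.8]
opening: 0.0757
finger_force: 0.0
```

```bash
python3 - <<'E'
from h import *
s=bot.read_state();A=Ro.from_quat(np.roll(s['ee_rot'],-1)).as_matrix();print(s['opening'],s['finger_force'],s['tcp_pos']+.171*A[:,2],s['force'])
for z,t in [(.2,-40),(.2,0),(.2,50),(.06,50)]: go([.619,-.0514-(.006 if t==50 else 0),z],81.4,t)
E
```

```text
0.07573163944700737 0.0 [ 0.61903706 -0.05116538  0.04845503] [0.34759011 0.3390127  0.76925015]
tcp [0.6354 0.0573 0.331 ] row [-0.0976, 0.0, -0.1159] [0.01, 0.01, 0.02]
tcp [ 0.619  -0.0514  0.371 ] row [-0.2075, -0.0, -0.0759] [0.01, 40.01, 0.02]
tcp [ 0.5994 -0.1869  0.3099] row [-0.2732, 0.0008, 0.0589] [-0.01, 90.01, 0.03]
tcp [ 0.5994 -0.1869  0.1699] row [-0.1831, 0.0008, 0.1661] [-0.01, 90.01, 0.03]
```

Call:
arm_command([
  [0, 0, -0.02, 0, 0, 0, 0.6],
  [0, 0, -0.05, 0, 0, 0, 0.6],
  [0, 0, -0.09, 0, 0, 0, 0.6],
  [-0.04, 0, -0.12, 0, 0, 0, 0.6],
  [-0.08, 0, -0.12, 0, 6, 0, 0.6],
  [-0.115, 0, -0.12, 0, 13, 0, 0.6],
  [-0.145, 0, -0.11, 0, 20, 0, 0.6],
  [-0.17, 0, -0.1, 0, 27, 0, 0.6],
  [-0.19, 0, -0.09, 0, 34, 0, 0.6],
  [-0.2075, 0, -0.076, 0, 40, 0, 0.6],
])

```text
time_s: 25.4
tcp_pos: [0.6187, -0.0523, 0.3722]
ee_rot: [-0.0, 0.758, 0.652, 0.003]
force: [-0.3, 0.1, -1.1]
opening: 0.0761
finger_force: 0.0
```

```bash
python3 - <<'E'
from h import *
for z,t in [(.2,0),(.2,25),(.2,50),(.12,50)]: go([.619,-.066,z],81.4,t)
s=snap('side');c=s['color'][100:220,240:400,::-1];cv2.imwrite('pics/s5.png',cv2.resize(c,None,fx=5,fy=5,interpolation=cv2.INTER_CUBIC))
E
```

```text
tcp [ 0.619 -0.066  0.371] row [-0.0135, 0.0023, 0.0012] [0.16, -0.26, 0.01]
tcp [ 0.6082 -0.1375  0.355 ] row [-0.0859, 0.0022, 0.0169] [0.15, 24.74, 0.05]
tcp [ 0.5994 -0.1955  0.3099] row [-0.1448, 0.0021, 0.0617] [0.14, 49.74, 0.08]
tcp [ 0.5994 -0.1955  0.2299] row [-0.1452, 0.0019, 0.1417] [0.14, 49.74, 0.08]
```

View pics/s5.png

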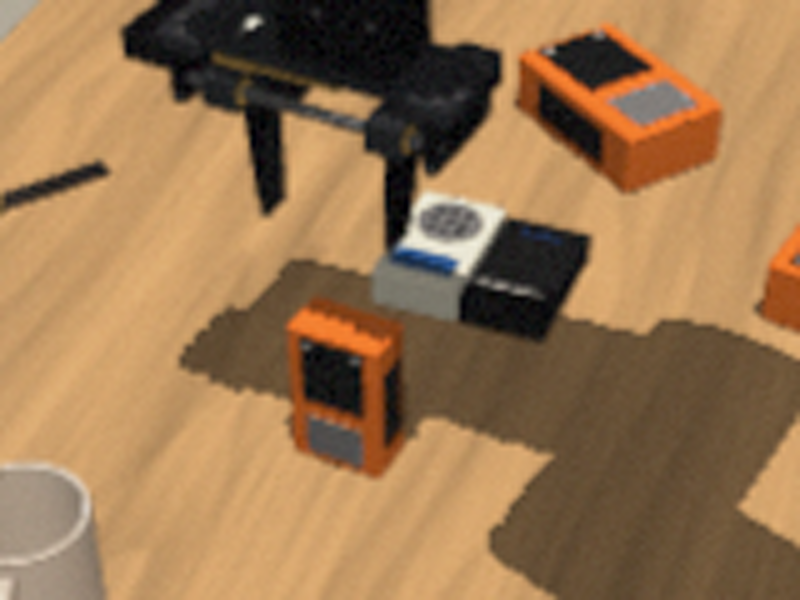

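The meter stands upright, let go, at crop (345,390), with its back towards +y. Next I'll tilt to the other side for the fresh grip.

Call:
arm_command([
  [-0.025, 0.002, 0.003, 0, 8, 0, 0.6],
  [-0.05, 0.002, 0.008, 0, 16, 0, 0.6],
  [-0.086, 0.002, 0.017, 0, 25, 0, 0.6],
  [-0.105, 0.002, 0.03, 0, 33, 0, 0.6],
  [-0.125, 0.002, 0.045, 0, 41, 0, 0.6],
  [-0.145, 0.002, 0.062, 0, 50, 0, 0.6],
  [-0.145, 0.002, 0.08, 0, 50, 0, 0.6],
  [-0.145, 0.002, 0.1, 0, 50, 0, 0.6],
  [-0.145, 0.002, 0.1, 0, 50, 0, 0.6],
  [-0.145, 0.002, 0.1, 0, 50, 0, 0.6],
])

```text
time_s: 26.45
tcp_pos: [0.5997, -0.1938, 0.2711]
ee_rot: [-0.276, 0.687, 0.592, 0.319]
force: [-0.3, 0.6, 0.1]
opening: 0.0761
finger_force: 0.0
```

```bash
python3 - <<'E'
from h import *
s=snap('side');K=s['intrinsics'];R=s['R'];t=s['t'];C=-R.T@t
d=R.T@np.linalg.solve(K,[240+347/5,100+331/5,1]);print((C+d*(.104-C[2])/d[2]))
s=bot.read_state();A=Ro.from_quat(np.roll(s['ee_rot'],-1)).as_matrix();print(s['tcp_pos']+.171*A[:,2])
go([.617,-.0657,.056],81.4,50)
go([.617-.09*.766*.15,-.0657-.09*.766*.989,.056+.09*.643],81.4,50)
E
```

```text
[ 0.61283777 -0.0531048   0.104     ]
[ 0.61912117 -0.06458014  0.16162454]
tcp [ 0.5974 -0.1952  0.1659] row [-0.082, -0.0022, 0.0669] [-0.07, 0.1, 0.09]
tcp [ 0.5871 -0.2634  0.2238] row [-0.0822, -0.0023, -0.0231] [-0.07, 0.1, 0.09]
```

Call:
arm_command([
  [-0.015, -0.002, 0.012, 0, 0, 0, 0.6],
  [-0.03, -0.002, 0.025, 0, 0, 0, 0.6],
  [-0.045, -0.002, 0.037, 0, 0, 0, 0.6],
  [-0.06, -0.002, 0.049, 0, 0, 0, 0.6],
  [-0.072, -0.002, 0.059, 0, 0, 0, 0.6],
  [-0.078, -0.002, 0.064, 0, 0, 0, 0.6],
  [-0.08, -0.002, 0.065, 0, 0, 0, 0.6],
  [-0.08, -0.002, 0.065, 0, 0, 0, 0.6],
  [-0.08, -0.002, 0.065, 0, 0, 0, 0.6],
  [-0.08, -0.002, 0.065, 0, 0, 0, 0.6],
])

```text
time_s: 27.5
tcp_pos: [0.5973, -0.1964, 0.1687]
ee_rot: [-0.275, 0.687, 0.591, 0.321]
force: [-0.2, 0.1, -0.5]
opening: 0.0758
finger_force: 0.0
```

Call:
arm_command([
  [0, 0, 0, 0, 0, 0, 0.5],
  [0, 0, 0, 0, 0, 0, 0.45],
  [0, 0, 0, 0, 0, 0, 0.4],
  [0, 0, 0, 0, 0, 0, 0.35],
  [0, 0, 0, 0, 0, 0, 0.3],
  [0, 0, 0, 0, 0, 0, 0.2],
  [0, 0, 0, 0, 0, 0, -1],
  [0, 0, 0, 0, 0, 0, -1],
  [0, 0, 0, 0, 0, 0, -1],
  [0, 0, 0, 0, 0, 0, -1],
], grip_force=30)

```text
time_s: 28.5
tcp_pos: [0.5972, -0.1963, 0.1681]
ee_rot: [-0.276, 0.687, 0.591, 0.32]
force: [0.8, 0.1, 1.2]
opening: 0.064
finger_force: 30.0
```

```bash
python3 - <<'E'
from h import *
s=bot.read_state();A=Ro.from_quat(np.roll(s['ee_rot'],-1)).as_matrix();g=s['tcp_pos']+.171*A[:,2];print(g,s['opening'],s['finger_force'],s['force'])
go([g[0],g[1],.2],81.4,50)
for t in [30,10]:go([g[0],g[1],.2],81.4,t)
E
```

```text
[ 0.61675089 -0.06677284  0.05818192] 0.06398657781622254 29.999801516532898 [0.77940148 0.05910725 1.19649658]
tcp [ 0.5972 -0.1963  0.3099] row [0.1086, 0.0, -0.0912] [-0.01, 0.0, 0.02]
tcp [ 0.604  -0.1513  0.3481] row [0.1671, 0.0, -0.0809] [-0.0, -20.0, 0.02]
tcp [ 0.6123 -0.0961  0.3684] row [0.2185, 0.0, -0.0512] [0.0, -40.0, 0.02]
```

Call:
arm_command([
  [0.01, 0, -0.008, 0, 0, 0, -1],
  [0.03, 0, -0.025, 0, 0, 0, -1],
  [0.065, 0, -0.055, 0, 0, 0, -1],
  [0.09, 0, -0.076, 0, 0, 0, -1],
  [0.109, 0, -0.091, 0, 0, 0, -1],
  [0.13, 0, -0.088, 0, -7, 0, -1],
  [0.149, 0, -0.085, 0, -14, 0, -1],
  [0.167, 0, -0.081, 0, -20, 0, -1],
  [0.186, 0, -0.072, 0, -27, 0, -1],
  [0.203, 0, -0.062, 0, -34, 0, -1],
])

```text
time_s: 29.5
tcp_pos: [0.6092, -0.1135, 0.3647]
ee_rot: [-0.089, 0.751, 0.646, 0.104]
force: [-0.3, 0.7, -2.9]
opening: 0.0637
finger_force: 30.0
```

```bash
python3 - <<'E'
from h import *
s=bot.read_state();A=Ro.from_quat(np.roll(s['ee_rot'],-1)).as_matrix();g=s['tcp_pos']+.171*A[:,2];print(g,s['opening'],s['finger_force'],s['force'])
for k,t in enumerate([-0,-15,-30,-40]):go([.612-.005*k,-.066+.04*k,.2],81.4,t)
E
```

```text
[ 0.61631546 -0.06780218  0.20011588] 0.06373862833358297 29.99817430973053 [-0.28429353  0.71839449 -2.89365837]
tcp [ 0.612 -0.066  0.371] row [0.0473, -0.0043, 0.0068] [0.08, -15.7, -0.0]
tcp [0.6136 0.0178 0.3652] row [0.1257, -0.0152, 0.0349] [0.08, -30.7, -0.01]
tcp [0.6148 0.0985 0.3481] row [0.1982, -0.0262, 0.0729] [0.08, -45.7, -0.02]
tcp [0.6134 0.1627 0.331 ] row [0.2544, -0.0372, 0.1065] [0.08, -55.7, -0.03]
```

Call:
arm_command([
  [0.023, -0.002, 0.003, 0, -8, 0, -1],
  [0.047, -0.004, 0.007, 0, -16, 0, -1],
  [0.086, -0.01, 0.02, 0, -23, 0, -1],
  [0.126, -0.015, 0.035, 0, -31, 0, -1],
  [0.162, -0.02, 0.053, 0, -38, 0, -1],
  [0.198, -0.026, 0.073, 0, -46, 0, -1],
  [0.227, -0.032, 0.09, 0, -51, 0, -1],
  [0.254, -0.037, 0.1065, 0, -55.7, 0, -1],
  [0.254, -0.037, 0.1065, 0, -55.7, 0, -1],
  [0.254, -0.037, 0.1065, 0, -55.7, 0, -1],
])

```text
time_s: 30.5
tcp_pos: [0.6134, 0.1623, 0.3311]
ee_rot: [0.221, 0.713, 0.614, -0.257]
force: [-1.1, -0.2, -2.7]
opening: 0.0639
finger_force: 30.0
```

```bash
python3 - <<'E'
from h import *
s=bot.read_state();A=Ro.from_quat(np.roll(s['ee_rot'],-1)).as_matrix();g=s['tcp_pos']+.171*A[:,2];print(g,s['opening'],s['finger_force'],s['force'],s['joint_positions'])
y=np.radians(115);t=np.array([np.cos(y),np.sin(y)])
for f,yw in [(.33,92),(.66,103),(1,115)]:
    e=np.array([.504,.276])+.006*t
    xy=g[:2]+f*(e-g[:2]); go([*xy,.2-.1*f],yw,-40)
print(e)
E
```

```text
[0.5972226  0.05438302 0.19944338] 0.06391072967800279 29.99914973974228 [-1.05554045 -0.22834795 -2.69081781] [ 0.23123737  0.63144     1.56733691 -0.66111899  1.30718639  0.67859864]
tcp [0.5618 0.2392 0.298 ] row [0.0737, -0.0624, -0.0182] [-6.75, -0.33, -8.08]
tcp [0.5093 0.3113 0.265 ] row [0.1437, -0.125, -0.0333] [-13.79, -0.33, -16.52]
tcp [0.455  0.3811 0.231 ] row [0.2123, -0.1891, -0.046] [-21.48, -0.32, -25.74]
[0.50146429 0.28143785]
```

Call:
arm_command([
  [0.025, -0.021, -0.006, -2.2, 0, -2.7, -1],
  [0.05, -0.042, -0.012, -4.5, 0, -5.4, -1],
  [0.074, -0.062, -0.018, -6.7, -0.3, -8.1, -1],
  [0.097, -0.083, -0.023, -9, -0.3, -10.9, -1],
  [0.121, -0.104, -0.028, -11.4, -0.3, -13.7, -1],
  [0.144, -0.125, -0.033, -13.8, -0.3, -16.5, -1],
  [0.167, -0.146, -0.037, -16.3, -0.3, -19.6, -1],
  [0.19, -0.168, -0.042, -18.9, -0.3, -22.7, -1],
  [0.212, -0.189, -0.046, -21.5, -0.3, -25.7, -1],
  [0.212, -0.189, -0.046, -21.5, -0.3, -25.7, -1],
])

```text
time_s: 31.5
tcp_pos: [0.4542, 0.3812, 0.2306]
ee_rot: [0.288, 0.504, 0.793, -0.183]
force: [0.1, 0.9, -3.0]
opening: 0.0638
finger_force: 30.0
```

```bash
python3 - <<'E'
from h import *
s=bot.read_state();A=Ro.from_quat(np.roll(s['ee_rot'],-1)).as_matrix();g=s['tcp_pos']+.171*A[:,2];print(g,s['opening'],s['finger_force'],s['force'],s['joint_positions'])
go([.5015,.281,.1],115,-40);go([.5015,.281,.05],115,-40)
a=snap('side');c=a['color'][200:330,230:390,::-1];cv2.imwrite('pics/s6.png',cv2.resize(c,None,fx=4.5,fy=4.5,interpolation=cv2.INTER_CUBIC))
E
```

```text
[0.50080416 0.2817328  0.09949403] 0.06375885620251408 29.999050498008728 [ 0.13825129  0.89990703 -2.96840171] [ 0.67314886  0.71029421  1.75866608 -0.80996694  1.0396846   0.79163663]
tcp [0.455  0.3806 0.231 ] row [-0.0009, 0.0005, 0.0002] [0.07, -0.05, 0.08]
tcp [0.455  0.3806 0.181 ] row [0.0312, 0.0005, 0.0386] [0.07, -0.05, 0.08]
```

View pics/s6.png

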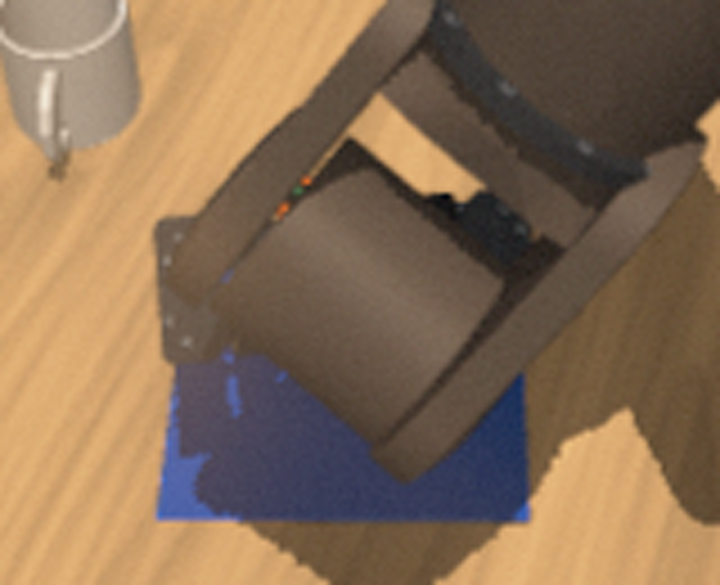

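The arm hides the meter over the mat and nothing else is near. I'll lower it in steps.

Call:
arm_command([
  [0.0064, 0, 0.0077, 0, 0, 0, -1],
  [0.0128, 0, 0.0154, 0, 0, 0, -1],
  [0.0192, 0, 0.023, 0, 0, 0, -1],
  [0.0256, 0, 0.0307, 0, 0, 0, -1],
  [0.03, 0, 0.036, 0, 0, 0, -1],
  [0.033, 0, 0.0395, 0, 0, 0, -1],
  [0.0341, 0, 0.0408, 0, 0, 0, -1],
  [0.0347, 0, 0.0416, 0, 0, 0, -1],
  [0.0347, 0, 0.0416, 0, 0, 0, -1],
  [0.0347, 0, 0.0416, 0, 0, 0, -1],
])

```text
time_s: 32.55
tcp_pos: [0.4556, 0.3802, 0.1771]
ee_rot: [0.289, 0.505, 0.792, -0.184]
force: [0.6, 0.1, -3.2]
opening: 0.0642
finger_force: 30.0
```

Call:
arm_command([
  [0.0006, 0, 0.0008, 0, 0, 0, -1],
  [0.0013, 0, 0.0015, 0, 0, 0, -1],
  [0.0019, 0, 0.0023, 0, 0, 0, -1],
  [0.0026, 0, 0.0031, 0, 0, 0, -1],
  [0.0032, 0, 0.0038, 0, 0, 0, -1],
  [0.0036, 0, 0.0043, 0, 0, 0, -1],
  [0.0038, 0, 0.0046, 0, 0, 0, -1],
  [0.0038, 0, 0.0046, 0, 0, 0, -1],
  [0.0038, 0, 0.0046, 0, 0, 0, -1],
  [0.0038, 0, 0.0046, 0, 0, 0, -1],
])

```text
time_s: 33.55
tcp_pos: [0.4557, 0.3801, 0.1709]
ee_rot: [0.289, 0.505, 0.792, -0.184]
force: [-0.7, 0.0, -2.2]
opening: 0.064
finger_force: 30.0
```

```bash
python3 - <<'E'
from h import *
s=bot.read_state();A=Ro.from_quat(np.roll(s['ee_rot'],-1)).as_matrix();g=s['tcp_pos']+.171*A[:,2];print(g,s['force'])
go([.5015,.281,.03],115,-40)
E
```

```text
[0.50210964 0.28041329 0.03992864] [-0.71798183  0.01888481 -2.22531952]
tcp [0.455  0.3806 0.161 ] row [0.0069, -0.0004, 0.0071] [-0.01, 0.02, -0.08]
```

Call:
arm_command([
  [0.0003, 0, 0.0004, 0, 0, 0, -1],
  [0.0006, 0, 0.0008, 0, 0, 0, -1],
  [0.001, 0, 0.0012, 0, 0, 0, -1],
  [0.0013, 0, 0.0015, 0, 0, 0, -1],
  [0.0016, 0, 0.0019, 0, 0, 0, -1],
  [0.0019, 0, 0.0023, 0, 0, 0, -1],
  [0.0022, 0, 0.0027, 0, 0, 0, -1],
  [0.0026, 0, 0.0031, 0, 0, 0, -1],
  [0.0026, 0, 0.0031, 0, 0, 0, -1],
  [0.0026, 0, 0.0031, 0, 0, 0, -1],
])

```text
time_s: 34.55
tcp_pos: [0.4557, 0.3801, 0.1668]
ee_rot: [0.289, 0.505, 0.792, -0.184]
force: [-0.1, -0.8, -3.4]
opening: 0.0636
finger_force: 30.0
```

Call:
arm_command([
  [0.0002, 0, 0.0003, 0, 0, 0, -1],
  [0.0004, 0, 0.0005, 0, 0, 0, -1],
  [0.0006, 0, 0.0008, 0, 0, 0, -1],
  [0.0009, 0, 0.001, 0, 0, 0, -1],
  [0.0011, 0, 0.0013, 0, 0, 0, -1],
  [0.0013, 0, 0.0015, 0, 0, 0, -1],
  [0.0014, 0, 0.0017, 0, 0, 0, -1],
  [0.0016, 0, 0.0019, 0, 0, 0, -1],
  [0.0016, 0, 0.0019, 0, 0, 0, -1],
  [0.0016, 0, 0.0019, 0, 0, 0, -1],
])

```text
time_s: 35.55
tcp_pos: [0.4557, 0.3801, 0.1643]
ee_rot: [0.289, 0.505, 0.792, -0.184]
force: [1.0, -0.4, -2.7]
opening: 0.0637
finger_force: 30.0
```

Call:
arm_command([
  [0.0002, 0, 0.0003, 0, 0, 0, -1],
  [0.0004, 0, 0.0005, 0, 0, 0, -1],
  [0.0006, 0, 0.0008, 0, 0, 0, -1],
  [0.0009, 0, 0.001, 0, 0, 0, -1],
  [0.0011, 0, 0.0013, 0, 0, 0, -1],
  [0.0013, 0, 0.0015, 0, 0, 0, -1],
  [0.0014, 0, 0.0017, 0, 0, 0, -1],
  [0.0016, 0, 0.0019, 0, 0, 0, -1],
  [0.0016, 0, 0.0019, 0, 0, 0, -1],
  [0.0016, 0, 0.0019, 0, 0, 0, -1],
])

```text
time_s: 36.55
tcp_pos: [0.4557, 0.3801, 0.1618]
ee_rot: [0.289, 0.505, 0.792, -0.184]
force: [-0.7, 0.2, -2.3]
opening: 0.0643
finger_force: 30.0
```

Call:
arm_command([
  [0.0002, 0, 0.0002, 0, 0, 0, -1],
  [0.0003, 0, 0.0004, 0, 0, 0, -1],
  [0.0005, 0, 0.0006, 0, 0, 0, -1],
  [0.0006, 0, 0.0008, 0, 0, 0, -1],
  [0.0008, 0, 0.001, 0, 0, 0, -1],
  [0.001, 0, 0.0012, 0, 0, 0, -1],
  [0.001, 0, 0.0012, 0, 0, 0, -1],
  [0.001, 0, 0.0012, 0, 0, 0, -1],
  [0.001, 0, 0.0012, 0, 0, 0, -1],
  [0.001, 0, 0.0012, 0, 0, 0, -1],
])

```text
time_s: 37.55
tcp_pos: [0.4557, 0.3801, 0.1603]
ee_rot: [0.289, 0.505, 0.792, -0.184]
force: [-0.2, 0.2, -3.0]
opening: 0.0638
finger_force: 30.0
```

Call:
arm_command([
  [0.0002, 0, 0.0002, 0, 0, 0, -1],
  [0.0003, 0, 0.0004, 0, 0, 0, -1],
  [0.0005, 0, 0.0006, 0, 0, 0, -1],
  [0.0006, 0, 0.0008, 0, 0, 0, -1],
  [0.0008, 0, 0.001, 0, 0, 0, -1],
  [0.001, 0, 0.0012, 0, 0, 0, -1],
  [0.001, 0, 0.0012, 0, 0, 0, -1],
  [0.001, 0, 0.0012, 0, 0, 0, -1],
  [0.001, 0, 0.0012, 0, 0, 0, -1],
  [0.001, 0, 0.0012, 0, 0, 0, -1],
])

```text
time_s: 38.55
tcp_pos: [0.4556, 0.3801, 0.1592]
ee_rot: [0.289, 0.505, 0.792, -0.184]
force: [-3.3, 1.2, 5.8]
opening: 0.0638
finger_force: 30.0
```

Call:
arm_command([
  [0, 0, 0, 0, 0, 0, 0.3],
  [0, 0, 0, 0, 0, 0, 0.4],
  [0, 0, 0, 0, 0, 0, 0.5],
  [0, 0, 0, 0, 0, 0, 0.6],
  [0, 0, 0, 0, 0, 0, 0.6],
  [0, 0, 0, 0, 0, 0, 0.6],
  [0, 0, -0.01, 0, 0, 0, 0.6],
  [0, 0, -0.03, 0, 0, 0, 0.6],
  [0, 0, -0.07, 0, 0, 0, 0.6],
  [0, 0, -0.11, 0, 0, 0, 0.6],
])

```text
time_s: 39.55
tcp_pos: [0.4253, 0.445, 0.2441]
ee_rot: [0.288, 0.505, 0.792, -0.184]
force: [0.9, 0.4, -0.2]
opening: 0.0759
finger_force: 0.0
```

Call:
arm_command([
  [-0.02, 0, -0.03, 0, 0, 0, 0.6],
  [-0.05, 0, -0.06, 0, 0, 0, 0.6],
  [-0.08, 0, -0.09, 0, 0, 0, 0.6],
  [-0.11, 0, -0.12, 0, 5, 0, 0.6],
  [-0.14, 0, -0.12, 0, 10, 0, 0.6],
  [-0.18, 0, -0.12, 0, 15, 0, 0.6],
  [-0.22, 0, -0.12, 0, 20, 0, 0.6],
  [-0.26, 0, -0.12, 0, 25, 0, 0.6],
  [-0.3, 0, -0.12, 0, 30, 0, 0.6],
  [-0.34, 0, -0.12, 0, 35, 0, 0.6],
])

```text
time_s: 40.55
tcp_pos: [0.5025, 0.2771, 0.5554]
ee_rot: [0.036, 0.537, 0.843, -0.022]
force: [-0.0, -0.1, -0.7]
opening: 0.0766
finger_force: 0.0
```

```bash
python3 - <<'E'
from h import *
s=snap('top');c=s['color'][100:260,140:440,::-1]
a=snap('side')['color'][200:330,230:390,::-1]
a=cv2.resize(a,None,fx=3,fy=3);c=cv2.resize(c,None,fx=2,fy=2);W=np.zeros((390,1080,3),np.uint8);W[:320,:600]=c;W[:390,600:]=a
cv2.imwrite('pics/t7.png',cv2.resize(W,(800,289)));print(bot.read_state()['tcp_pos'])
E
```

```text
[0.50329518 0.27553099 0.55756806]
```

View pics/t7.png

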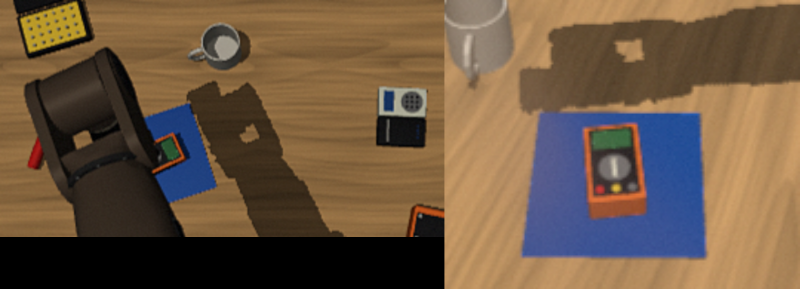

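The meter lies face up on the mat at about (615,165) in the picture, and the arm is clear. One last numeric check, then I'll hand in if it is well inside the limits.

```bash
python3 - <<'E'
from h import *
s=snap('side');K=s['intrinsics'];R=s['R'];t=s['t'];C=-R.T@t
def ray(u,v,z):
    d=R.T@np.linalg.solve(K,[u,v,1]);return (C+d*(z-C[2])/d[2])[:2]
f=lambda a,b,z:ray(230+(a-444.4)/2.222,200+b/2.222,z)
m=f(615,163,.039);M=np.mean([f(*p,.003) for p in [(540,113),(700,113),(707,257),(522,255)]],0)
print(m,M);b=np.array([.504,.276]);y=np.radians(18.3);r=np.array([[np.cos(y),np.sin(y)],[-np.sin(y),np.cos(y)]])
e=r@(m-M);print(e)
if abs(e).max()<.025: print(bot.finish_job())
E
```

```text
[0.50060433 0.27724391] [0.50001016 0.2738587 ]
[0.00162705 0.00302744]
the job is handed in; nothing more can be done
None
```

The meter was pushed clear of the row, stood on end and let go, then re-gripped and laid face up about 3 mm from the mat's centre by the last camera check; the job was handed in at about 41 s, and the verdict was not shown.

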